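# Seat the two splined drive pulleys and lock them with the keeper bar

### The arm

A 6-joint arm with a two-finger parallel gripper is mounted at the origin on the work surface. World frame = base frame: x ahead of the robot, y to its left, z up, the work surface at z = 0. Lengths are in mm, angles in rad, forces in N, time in s.
With the tool pointing down it reaches from about 400 to 925 mm from the base axis. Payload 12.5 kg.
Tool frame: the origin (TCP) lies on the centre line of the jaws, within the pads' length; the fingertips stand 17 mm ahead of it and the grasp point (between the pads) lies 2 mm behind it; z points along the fingers, y is the line along which they close (so a half turn about z gives the same grasp; the last joint's range is limited). The gripper opens to 95 mm and grips with 3 to 60 N. Pads are 20 mm wide; open, the fingers measure 119 mm over their backs; the gripper's body (75 mm by 180 mm) begins 59 mm behind the grasp point.
Start: joints at [-1.282, 0.491, 1.559, -0, 1.092, -0.106], TCP at [240.413, -576.928, 231.661] pointing down, gripper open.
Joint ranges: [-3.1, 3.1], [-0.84, 2.19], [0.05, 2.79], [-1.13, 4.28], [0.06, 2.93], [-2.69, 2.69]. Speed limits (rad/s): [2.22, 2.22, 2.79, 3.14, 3.14, 3.14].

### API

Orientations are given as [roll, pitch, yaw] about the fixed x, y, z axes, in that order (R = Rz(yaw) Ry(pitch) Rx(roll)).
In Python, from cell import env gives the robot as it stands.
- The arm moves only by the tool drive_tool, never from a script. Its argument "deltas" is text: rows parted by semicolons, each of 4 numbers parted by spaces: the shift along the world's x, y, z normalised to -1 to 1, where 1 is 100 mm, then the turn about the world's z normalised to -1 to 1, where 1 is 180 degrees. A call has 1 to 10 rows; each row shifts and turns the commanded pose from where the row before left it; what a row does not reach is not made up. A row lasts 1/12 s, in which the tool goes at most 41.7 mm and 7.16 degrees, less where a joint would pass 70% of its speed; a pose out of reach is approached as far as the arm can. A call with a number of a shift or a turn outside -1 to 1 is refused whole. A call with a gripper value outside its range is refused whole. "gripper" is the closure, from 0 (fully open) to 1 (shut), set as the call begins (left out, the last holds). The fingers move at their own pace and stop on an object; the grip force is fixed at half the most. Time passes only in rows, so rows that do not move let the fingers close. It gives the time, the measured TCP pose, the force, the opening and the grip force at its end, in the units of the state.
- env.state(): the state, without advancing time (a new reading comes with each control period).
- env.read_camera(name): name is "scene" or "top" or "wrist"; returns (picture, depth): 480x640x3 uint8, red, green, blue; 480x640 float32, mm along the optical axis (not along the pixel's ray), 0 where there is no reading.
- env.camera_params(name): a dict with "mtx" (3x3 intrinsics, pixels), "k1" (the pictures are not rectified: a ray, as slopes to the right and down, at radius r is drawn at 1 + k1 r^2 times it, then the intrinsics apply), "camera_from_world" (4x4, takes a point from world to camera coordinates); the wrist camera has in their place "mount" (4x4, takes a point from camera to tool coordinates, whose origin is the TCP and whose axes are the flange's). Camera axes: x right, y down, z forward; pixel columns grow to the right and rows downward; lengths in mm; the calibration is good to about 2 mm. A picture is of the moment at which its call begins: read the wrist's pose just before it. camera_params takes no time and is no camera call.
- env.job_done(): hands the job in; it is judged then, once.
The state is a dict: "t": time; "joints": joint angles; "qvel": joint speeds; "tau": joint torques, N m; "eef_pos": TCP position; "tcp_rot": TCP orientation; "ft_force": force on the tool from outside, world axes, zero at the start; "moment": the same for the moment, N m; "opening": opening from 0.0 (shut) to 1.0 (fully open); "grip_force": force on a finger pad.
Only numpy, scipy, OpenCV 4.12 (cv2) and the standard library are available. Lean on these libraries where they do the work, as an engineer would, in place of code of your own. Each camera call takes 0.05 s, during which the arm holds its last target. There are 200 camera calls.

### The job

Both belt pulleys have been set on the upright shafts of the drive, but they are riding on top of the splines. Press on each pulley and turn it until it drops over its splines, push it down fully home, and once both are down swing the keeper bar round so that it lies over both hubs. Leave everything else on the bench where it is.

Things in the scene. Friction and masses are not known exactly. Their poses are not given: they have to be found in the camera images.
- drive: Belt drive, a fixed green casting 150 x 320 mm, 40 mm high. Origin: middle of its underside, on the bench. y along the line of its two upright shafts (160 mm apart, at y = +-80 mm), z up, x across, towards the lying motor on its far side (motor top 78 mm above the bench, 87 mm and more from the shaft line).
- seat_l (a point): Home point of the LEFT shaft: where the centre of a pulley's hub top lies when that pulley is fully home, 98 mm above the bench. Axes as the drive's. Pulleys start 24 mm too high. A pulley that lines up drops about 6 mm by its weight on to a stiff rubber sleeve; it must be pressed down the last 18 mm with 7 to 12 N, and stays down.
- seat_r (a point): The same home point for the RIGHT shaft.
- spline_l (a point): Upper ends of the splines of the LEFT shaft, on its axis, 70 mm above the bench. Shaft 24 mm thick; four splines at 90 degrees, hidden by the hub, their angle not given. The bore's four matching slots have 0.1 rad of play either way. A pulley starts 0.25 to 1.3 rad out of line, of the 1.57 rad spline pitch: turned steadily either way, it lines up within a quarter turn.
- spline_r (a point): The same point on the RIGHT shaft.
- big_hub (a point): Centre of the hub's top face on the larger aluminium pulley (120 mm across; which shaft it is on varies). z up. Hub 54 mm across, 52 mm long; it stands 12 mm above the disc's flat top face. Four radial ribs on that face, at 45, 135, 225, 315 degrees from this point's x axis; the open bays lie along its +-x and +-y. About 0.6 kg.
- big_face (a point): Point on the larger pulley's axis, level with the flat top face of its disc (12 mm below the hub top). The face is clear from the hub to the rim, with no lip, but for the four ribs, 12 mm thick and 10 mm tall, from hub to rim. Spread fingertips can press on the face in two opposite bays and push the ribs round.
- small_hub (a point): The same hub-top point on the smaller pulley (104 mm across, about 0.45 kg); hub, ribs, bays, bore and face are like those of the larger one.
- small_face (a point): The same face point on the smaller pulley.
- keeper (a joint): Angle of the keeper bar, rad, counter-clockwise from above positive. 0: across the drive, between the pulleys, knob on the robot's side (drive -x). +1.57 or -1.57: along the line of the shafts, an end over each hub (either is right). Stops at +-1.62; stays where it is left, about 1 N at the knob moves it.
- pivot (a point): Keeper bar's pivot, half-way between the shafts, at the bar's top, 110 mm above the bench. The steel bar is 180 x 22 x 8 mm, centred on the pivot, its underside 102 mm above the bench, so it passes only over hubs that are fully home (4 mm clear).
- keeper_knob (a point): Centre of the top of the black upright knob on the bar, 16 mm across, 24 mm tall (110 to 134 mm above the bench), 70 mm from the pivot.
- wrench: Bystander, leave alone: open-and-ring steel wrench, 180 mm long, 8 mm thick, lying in front of the drive. Origin at its underside, in the middle.
- offcut: Bystander, leave alone: wood offcut 110 x 50 x 28 mm, lying in front of the drive. Origin at its underside, in the middle.
- glue: Bystander, leave alone: white glue bottle, 60 mm across, 150 mm tall, standing beyond the left end of the drive. Origin at its underside, in the middle.
- jar: Bystander, leave alone: amber jar, 72 mm across, 85 mm tall, standing beyond the right end of the drive. Origin at its underside, in the middle.
- brush: Bystander, leave alone: bench brush, 200 mm long, lying to the right. Origin at its underside, in the middle.
- sanding_block: Bystander, leave alone: cork sanding block 120 x 60 x 44 mm, to the left. Origin at its underside, in the middle.
- ear_defenders: Bystander, leave alone: yellow ear defenders lying down, about 170 x 160 mm, 80 mm tall, to the left. Origin at its underside, in the middle.
Not all that is in view belongs to the job. What is shaped like the part that bears big_hub but pink is not meant.

How it is judged:
By the outcome, as a careful person would: the job done as asked, in the order asked, and still so for the second after the job is handed in, with the robot touching nothing.
It also fails if it takes over 61 s, if anything falls off the work surface, if the arm or the gripper's body presses on something with over 40 N, if the wrist force passes 120 N, or if a joint passes its speed limit or range.

## Working session

There is one attempt and no reset: what is moved stays moved. The work goes in short steps, Python scripts to look and compute and a tool call to move; the robot and the scene stay as the last step left them, time stands still between calls to the robot, and variables do not carry over. Pictures are saved under pics/ and viewed, at most 10 in all, crops included, and the job is handed in when it is done.

Besides the shell and the picture viewer there is one more tool, called as name(argument=value, ...) on one line, values as JSON. drive_tool: Moves the arm, as the interface text tells. Its arguments: {"type":"object","properties":{"deltas":{"type":"string"},"gripper":{"type":"number"}},"required":["deltas"]}

```bash
mkdir -p pics; ls; python3 - <<'E'
from cell import env
import cv2,numpy as np
for n in("top","scene"):
    p,d=env.read_camera(n); cv2.imwrite(f"pics/{n}0.png",p[:,:,::-1]); np.savez(f"{n}0.npz",p=p,d=d)
    print(env.camera_params(n))
print(env.camera_params("wrist")); print(env.state())
E
```

```text
pics
{'mtx': array([[467.43464609,   0.        , 322.40839351],
       [  0.        , 467.43464609, 238.66257176],
       [  0.        ,   0.        ,   1.        ]]), 'k1': -0.11793474075337233, 'camera_from_world': array([[-1.16187341e-03, -9.99945822e-01,  1.03442739e-02,
         1.23575598e+00],
       [-9.99280797e-01,  7.68910415e-04, -3.79117016e-02,
         4.86502945e+02],
       [ 3.79016937e-02, -1.03808829e-02, -9.99227551e-01,
         1.41977177e+03],
       [ 0.00000000e+00,  0.00000000e+00,  0.00000000e+00,
         1.00000000e+00]])}
{'mtx': array([[473.68826663,   0.        , 309.13557127],
       [  0.        , 473.68826663, 237.46811826],
       [  0.        ,   0.        ,   1.        ]]), 'k1': 0.022397337046248977, 'camera_from_world': array([[ 5.83673801e-01,  8.11890539e-01, -1.25954916e-02,
        -2.85855343e+02],
       [ 6.44256623e-01, -4.72490643e-01, -6.01403356e-01,
        -2.56079049e+02],
       [-4.94224946e-01,  3.42908654e-01, -7.98846267e-01,
         1.44542892e+03],
       [ 0.00000000e+00,  0.00000000e+00,  0.00000000e+00,
         1.0000
[... 522 characters left out ...]
e+00,
         1.00000000e+00]])}
{'t': 0.1, 'joints': array([-1.28162864e+00,  4.91492501e-01,  1.55937377e+00, -1.08808306e-07,
        1.09168365e+00, -1.05593331e-01]), 'qvel': array([-0.00023548, -0.00171341, -0.00068436,  0.00229515,  0.00046941,
       -0.00047748]), 'tau': array([ 3.36436475e-03, -6.13624978e+01, -2.58604789e+01,  6.94118324e-02,
        4.70501091e-02, -2.89121431e-05]), 'eef_pos': array([ 240.33843389, -576.73975662,  231.12945865]), 'tcp_rot': array([-3.14064071e+00, -1.00797302e-04,  3.94761024e-01]), 'ft_force': array([ 0.80009673,  0.86165404, -0.49248608]), 'moment': array([0.03091865, 0.03389251, 0.02666364]), 'grip_force': 0.0, 'opening': 1.0040780225512196}
```

View pics/top0.png

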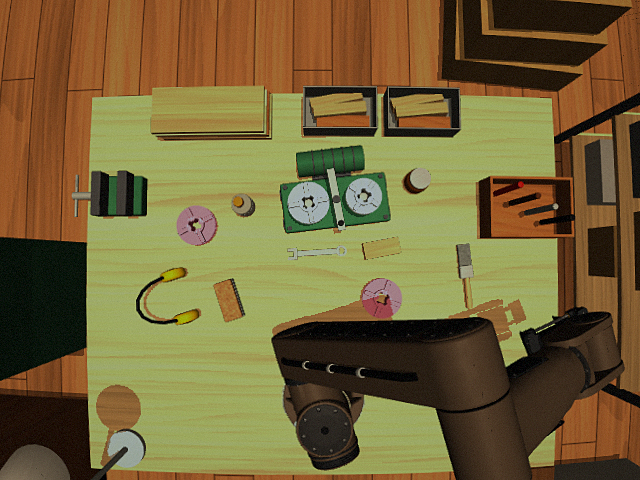

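View pics/scene0.png

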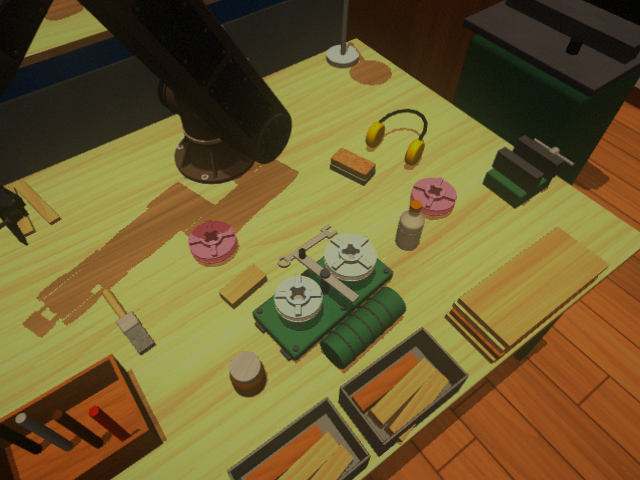

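```bash
cat > h.py <<'E'
import numpy as np,cv2
from cell import env
def cloud(p,d,par,T=None):
    K,k=par["mtx"],par["k1"]
    v,u=np.mgrid[:480,:640]
    n=cv2.undistortPoints(np.stack([u,v],-1).reshape(-1,1,2).astype(np.float64),K,np.array([k,0,0,0,0.])).reshape(480,640,2)
    P=np.dstack([n*d[...,None],d])
    if T is None: T=np.linalg.inv(par["camera_from_world"])
    return P@T[:3,:3].T+T[:3,3]
def proj(X,par):
    T=par["camera_from_world"]; X=np.atleast_2d(X).astype(float)
    return cv2.projectPoints(X,cv2.Rodrigues(T[:3,:3])[0],T[:3,3],par["mtx"],np.array([par["k1"],0,0,0,0.]))[0].reshape(-1,2)
def ortho(P,p,x0,x1,y0,y1,s,zmin,zmax):
    # image: up = +x, left = +y ; s px per mm
    m=(P[...,2]>zmin)&(P[...,2]<zmax)&(P[...,0]>x0)&(P[...,0]<x1)&(P[...,1]>y0)&(P[...,1]<y1)
    return P[m],p[m]
E
python3 - <<'E'
from h import *
for n in("top","scene"):
    f=np.load(f"{n}0.npz"); P=cloud(f["p"],f["d"],env.camera_params(n)); np.save(n+"P.npy",P)
    if n=="top":
        for u,v in[(307,203),(365,198),(337,225),(335,197),(334,175),(290,186),(381,178)]: print((u,v),P[v,u].round(1))
p=np.load("top0.npz")["p"][140:270,260:440]; cv2.imwrite("pics/c1.png",cv2.resize(p,None,fx=4.4,fy=4.4,interpolation=cv2.INTER_CUBIC)[:,:,::-1])
E
```

```text
(307, 203) [586.3  46.   94.3]
(365, 198) [ 601.  -121.8   93.6]
(337, 225) [522.2 -40.1 101.2]
(335, 197) [600.7 -34.  117.4]
(334, 175) [666.  -31.8 104.9]
(290, 186) [644.2  98.5  38.1]
(381, 178) [ 668.4 -176.    41.3]
```

View pics/c1.png

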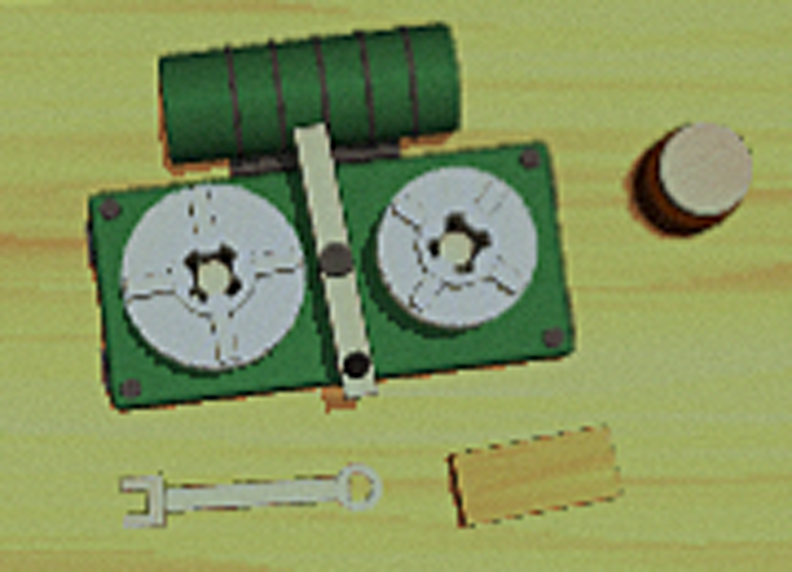

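The crop shows the drive. The larger grey-white pulley is at crop (214,276), which is top-image (309,203), and the smaller is at (459,247), or (364,196). The bar pivot is at (337,258) and the knob at (355,364). The pulley shapes in the top image are the grey ones at (309,203) and (364,196) and the pink ones at (196,226) and (381,297). Only the grey aluminium ones sit on the drive's shafts, so those are the ones meant.

```bash
cat >> h.py <<'E'
def onplane(uv,par,z,T=None):
    n=cv2.undistortPoints(np.asarray(uv,float).reshape(-1,1,2),par["mtx"],np.array([par["k1"],0,0,0,0.])).reshape(-1,2)
    if T is None: T=np.linalg.inv(par["camera_from_world"])
    r=np.c_[n,np.ones(len(n))]@T[:3,:3].T
    return T[:3,3]+r*((z-T[2,3])/r[:,2:])
def fitc(X):
    for _ in range(5):
        A=np.c_[2*X,np.ones(len(X))]; c=np.linalg.lstsq(A,(X**2).sum(1),rcond=None)[0]
        R=np.sqrt(c[2]+c[:2]@c[:2]); e=np.abs(np.hypot(*(X-c[:2]).T)-R); X=X[e<max(1.5,2*np.median(e))]
    return c[:2],R,len(X)
E
python3 - <<'E'
from h import *
f=np.load("top0.npz"); p=f["p"]; par=env.camera_params("top"); P=np.load("topP.npy")
hsv=cv2.cvtColor(p,cv2.COLOR_RGB2HSV)
for c in[(308.6,202.7),(364.3,196.2)]:
    print(hsv[int(c[1])+12,int(c[0])+8], end=" ")
    # rim rays: walk outwards till saturation jumps
    E=[]
    for a in np.arange(0,2*np.pi,.05):
        r=np.arange(10,30,.25); uv=np.c_[c[0]+r*np.cos(a),c[1]+r*np.sin(a)].astype(np.float32)
        s=cv2.remap(hsv[...,1],uv[None,:,0],uv[None,:,1],cv2.INTER_LINEAR)[0]
        k=np.argmax(s>80)
        if s[k]>80:E.append(uv[k])
    X=onplane(E,par,110)
    print(fitc(X[:,:2]))
    m=np.hypot(P[...,0]-X[:,0].mean(),P[...,1]-X[:,1].mean()); q=P[(m>32)&(m<48)&(P[...,2]>85)]
    print(np.percentile(q[:,2],[5,50,95]).round(1))
u=np.array([[260+337/4.4,140+258/4.4],[260+355/4.4,140+364/4.4]])
print(onplane(u[:1],par,114),onplane(u[1:],par,134))
E
```

```text
[ 88  20 175] (array([585.96041122,  42.75299951]), np.float64(60.98228257911537), 124)
[104.6 109.7 120.6]
[ 97  19 178] (array([ 605.28649009, -115.26425169]), np.float64(53.47551106051701), 125)
[104.9 109.8 120.4]
[[596.48176242 -38.63891774 114.        ]] [[526.31185986 -49.07697342 134.        ]]
```

drive_tool(deltas="0.18 0.3 0.04 0.01;0.18 0.3 0.04 0.01;0.18 0.3 0.04 0.01;0.18 0.3 0.04 0.01;0.18 0.3 0.04 0.01;0.18 0.3 0.04 0.01;0.18 0.3 0.04 0.01;0.18 0.3 0.04 0.01;0.18 0.3 0.04 0.01;0.18 0.3 0.04 0.01", gripper=0.37)

```text
t: 0.93
eef_pos: [420.9, -275.3, 271.7]
tcp_rot: [-3.141, 0.0, 0.71]
ft_force: [1.3, -0.6, 0.6]
opening: 0.629
grip_force: 0.0
```

drive_tool(deltas="0.18 0.3 0.04 0.01;0.18 0.3 0.04 0.01;0.18 0.3 0.04 0.01;0.18 0.3 0.04 0.01;0.18 0.3 0.04 0.01;0.18 0.3 0.04 0.01;0.18 0.3 0.04 0.01;0.1 0.2 0.04 0.01;0 0 0 0;0 0 0 0")

```text
t: 1.77
eef_pos: [556.5, -46.0, 303.3]
tcp_rot: [-3.141, 0.0, 0.962]
ft_force: [0.5, -0.3, 0.2]
opening: 0.631
grip_force: 0.0
```

```bash
cat >> h.py <<'E'
from scipy.spatial.transform import Rotation as Ro
def wristT(s,par):
    T=np.eye(4); T[:3,:3]=Ro.from_euler('xyz',s["tcp_rot"]).as_matrix(); T[:3,3]=s["eef_pos"]; return T@par["mount"]
def look(z,cx,cy,w,h,s,name):
    st=env.state(); par=env.camera_params("wrist"); p,d=env.read_camera("wrist"); T=wristT(st,par)
    r,c=np.mgrid[:h,:w]; X=np.stack([cx-(r-h/2)/s,cy-(c-w/2)/s,np.full(r.shape,float(z))],-1).reshape(-1,3)
    Ti=np.linalg.inv(T); uv=proj(X,{**par,"camera_from_world":Ti}).reshape(h,w,2).astype(np.float32)
    o=cv2.remap(p,uv[...,0],uv[...,1],cv2.INTER_LINEAR); cv2.imwrite(f"pics/{name}.png",o[:,:,::-1])
    np.savez(name+".npz",p=p,d=d,T=T); return p,d,T,o
E
python3 - <<'E'
from h import *
s=2.4
p,d,T,o=look(110,596,-37,780,400,s,"w1")
P=cloud(p,d,env.camera_params("wrist"),T)
h,w=400,780
hsv=cv2.cvtColor(o,cv2.COLOR_RGB2HSV)
for (x,y),R in(((586,42.8),60),((605.3,-115.3),52)):
    c=np.array([w/2-(y+37)*s,h/2-(x-596)*s]); E=[]
    for a in np.arange(0,2*np.pi,.03):
        r=np.arange(R-12,R+12,.25)*s; uv=np.c_[c[0]+r*np.cos(a),c[1]+r*np.sin(a)].astype(np.float32)
        q=cv2.remap(hsv[...,1],uv[None,:,0],uv[None,:,1],cv2.INTER_LINEAR)[0]; k=np.argmax(q>80)
        if k>0: E.append([596-(uv[k,1]-h/2)/s,-37-(uv[k,0]-w/2)/s])
    cc,RR,n=fitc(np.array(E)); print(cc,RR,n)
    D=P-np.r_[cc,0]; rr=np.hypot(D[...,0],D[...,1]); m=(rr>31)&(rr<R-4)&(P[...,2]>95)
    print("z",np.percentile(P[m][:,2],[5,50,95]))
    face=np.median(P[m][:,2][P[m][:,2]<115]); g=m&(P[...,2]>face+5)&(P[...,2]<face+14)
    a=np.arctan2(D[g][:,1],D[g][:,0]); print("rib angle mod90",np.angle(np.exp(4j*a).mean())/4,abs(np.exp(4j*a).mean()),g.sum())
E
```

```text
[586.96924397  43.44335545] 60.52783557636815 210
z [108.48439621 109.98831831 455.974036  ]
rib angle mod90 0.17972522582450623 0.9438465879974789 1720
[ 605.90816168 -113.50237192] 53.63038787587563 182
z [108.47381824 116.7442772  380.09985515]
rib angle mod90 -0.6033634474035007 0.9224372560578594 816
```

View pics/w1.png

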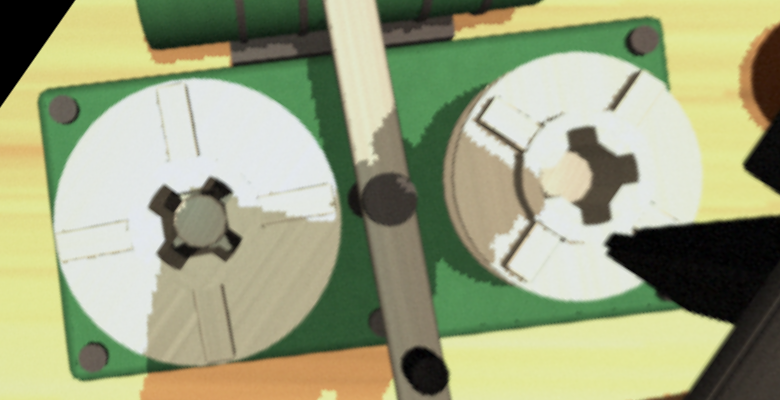

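The rectified wrist view shows the big pulley centred at (198,222), with ribs near the image axes, and the small pulley at (575,175). The pivot is at (389,198) and the knob at (424,369). I'll start with the big (left) pulley, with the fingers in its diagonal bays.

drive_tool(deltas="0.1 0.29 -0.1 0;0.1 0.3 -0.2 0;0.1 0.3 -0.3 0;0 0 -0.3 0;0 0 -0.3 0;0 0 -0.2 0;0 0 0 0;0 0 0 0")

```text
t: 2.48
eef_pos: [585.6, 39.6, 164.6]
tcp_rot: [-3.14, 0.001, 0.959]
ft_force: [0.6, 0.6, 0.6]
opening: 0.631
grip_force: 0.0
```

```bash
python3 - <<'E'
from h import *
s=env.state();print(s["eef_pos"],s["tcp_rot"],s["ft_force"],s["moment"])
p,d=env.read_camera("wrist"); cv2.imwrite("pics/w2.png",p[:,:,::-1])
E
```

```text
[585.59425876  39.64425728 164.63098018] [-3.14005034e+00  1.16241370e-03  9.58591485e-01] [0.5689458  0.56985424 0.58743856] [ 0.02262182 -0.03123719  0.04299794]
```

View pics/w2.png

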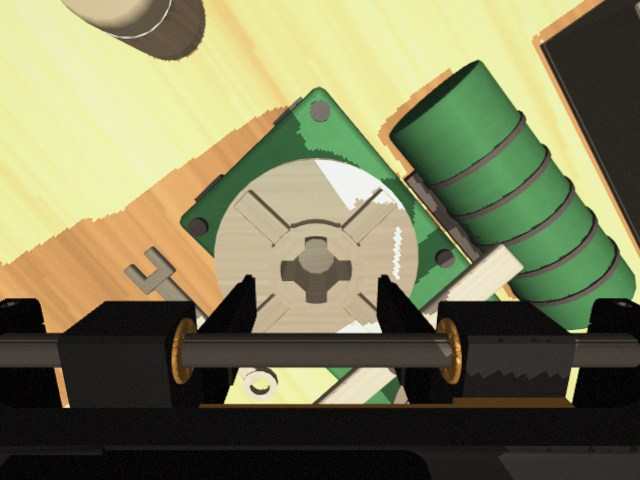

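The fingers at columns 245 and 390 straddle the hub centred near column 317, lined up with the bays. I'll go down.

drive_tool(deltas="0.01 0.03 -0.15 0;0 0 -0.1 0;0 0 -0.1 0;0 0 0 0;0 0 0 0")

```text
t: 2.95
eef_pos: [587.0, 43.5, 130.1]
tcp_rot: [-3.141, 0.0, 0.96]
ft_force: [0.7, 0.0, 0.8]
opening: 0.633
grip_force: 0.0
```

drive_tool(deltas="0 0 -0.02 0;0 0 -0.02 0;0 0 0 0")

```text
t: 3.2
eef_pos: [587.4, 43.7, 127.2]
tcp_rot: [3.14, -0.001, 0.96]
ft_force: [-0.7, 0.7, 8.2]
opening: 0.632
grip_force: 4.0
```

drive_tool(deltas="0 0 0 0.025;0 0 0 0.025;0 0 0 0.025;0 0 0 0.025;0 0 0 0.025;0 0 0 0.025")

```text
t: 3.7
eef_pos: [587.7, 43.7, 127.3]
tcp_rot: [3.139, -0.0, 1.435]
ft_force: [0.4, 0.3, 7.9]
opening: 0.627
grip_force: 3.6
```

drive_tool(deltas="0 0 0 0.02;0 0 0 0.02;0 0 0 0.02;0 0 0 0.02")

```text
t: 4.03
eef_pos: [587.7, 43.8, 127.2]
tcp_rot: [3.139, 0.0, 1.686]
ft_force: [-0.3, 0.5, 6.5]
opening: 0.628
grip_force: 3.2
```

drive_tool(deltas="0 0 0 0.02;0 0 0 0.02;0 0 0 0.02")

```text
t: 4.28
eef_pos: [587.7, 43.8, 127.0]
tcp_rot: [3.139, 0.001, 1.874]
ft_force: [1.2, 0.6, 3.0]
opening: 0.632
grip_force: 1.3
```

drive_tool(deltas="0 0 0 0.02;0 0 0 0.02;0 0 0 0.02")

```text
t: 4.53
eef_pos: [587.3, 43.8, 126.5]
tcp_rot: [3.141, 0.0, 2.063]
ft_force: [-0.7, 1.6, 0.1]
opening: 0.63
grip_force: 0.0
```

The z force dropped to zero, so the pulley has fallen onto its splines. Now I'll press.

drive_tool(deltas="0 0 -0.03 -0.01;0 0 -0.03 0;0 0 0 0")

```text
t: 4.78
eef_pos: [587.1, 43.7, 119.9]
tcp_rot: [3.141, 0.0, 2.029]
ft_force: [-0.5, 0.3, 1.0]
opening: 0.629
grip_force: 0.0
```

drive_tool(deltas="0 0 -0.03 0;0 0 -0.03 0;0 0 -0.03 0;0 0 0 0")

```text
t: 5.12
eef_pos: [587.1, 43.7, 111.3]
tcp_rot: [3.141, 0.0, 2.029]
ft_force: [0.7, 0.4, 2.2]
opening: 0.63
grip_force: 1.2
```

drive_tool(deltas="0 0 -0.03 0;0 0 -0.03 0;0 0 -0.02 0;0 0 0 0")

```text
t: 5.45
eef_pos: [587.1, 43.7, 103.4]
tcp_rot: [3.141, 0.0, 2.029]
ft_force: [-0.6, -0.2, 4.4]
opening: 0.625
grip_force: 2.1
```

drive_tool(deltas="0 0 -0.02 0;0 0 0 0")

```text
t: 5.62
eef_pos: [587.2, 43.7, 103.2]
tcp_rot: [3.14, 0.001, 2.029]
ft_force: [-7.3, -0.3, 23.9]
opening: 0.628
grip_force: 12.1
```

Hard stop at tip height 86 mm, so the big pulley is home. Next is the small one.

drive_tool(deltas="0 0 0.2 0;0 0 0.3 0;0 0 0.15 0;0.05 -0.3 0 -0.02;0.05 -0.3 0 -0.02;0.05 -0.3 0 -0.02;0.04 -0.3 0 -0.02;0 -0.3 0 -0.01;0 -0.08 0 0;0 0 0 0")

```text
t: 6.45
eef_pos: [605.8, -116.2, 165.8]
tcp_rot: [-3.141, -0.0, 1.744]
ft_force: [0.0, 0.1, -0.3]
opening: 0.632
grip_force: 0.0
```

```bash
python3 - <<'E'
from h import *
s=env.state();print(s["eef_pos"],s["tcp_rot"])
par=env.camera_params("wrist")
p,d=env.read_camera("wrist"); cv2.imwrite("pics/w3.png",p[:,:,::-1]); P=cloud(p,d,par,wristT(s,par))
D=P-np.array([606,-114.5,0]); rr=np.hypot(D[...,0],D[...,1])
g=(rr>31)&(rr<48)&(P[...,2]>115)&(P[...,2]<124); a=np.arctan2(D[g][:,1],D[g][:,0]); print(np.angle(np.exp(4j*a).mean())/4,g.sum())
p,d=env.read_camera("top"); P=cloud(p,d,env.camera_params("top"))
rr=np.hypot(P[...,0]-587,P[...,1]-43.6); q=P[(rr>32)&(rr<55)][:,2]; print("big face z",np.percentile(q,[10,40,95]),len(q))
E
```

```text
[ 605.79792873 -116.16218836  165.76518136] [-3.14145833e+00 -2.01438541e-05  1.74376107e+00]
-0.6086875017604344 2493
big face z [81.69586477 84.61631503 96.13593921] 730
```

View pics/w3.png

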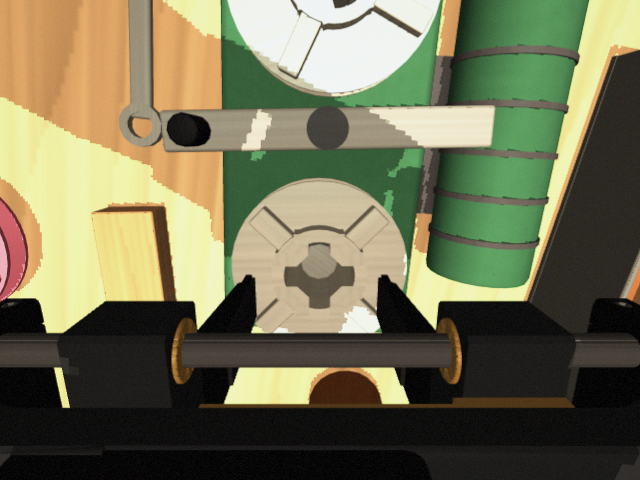

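The hub is centred between the fingers at about (319,270), with the bays aligned. The big pulley's face now reads about 85 mm, so it is home.

drive_tool(deltas="0 0.02 -0.15 0;0 0 -0.1 0;0 0 -0.1 0;0 0 -0.02 0;0 0 -0.02 0;0 0 0 0")

```text
t: 7.05
eef_pos: [605.7, -111.5, 127.3]
tcp_rot: [-3.141, -0.001, 1.746]
ft_force: [-0.4, 0.2, 0.9]
opening: 0.631
grip_force: 0.4
```

drive_tool(deltas="0 0 -0.01 0;0 0 0 0")

```text
t: 7.22
eef_pos: [605.9, -111.7, 127.1]
tcp_rot: [3.141, -0.0, 1.746]
ft_force: [-4.0, 2.4, 10.5]
opening: 0.628
grip_force: 5.3
```

drive_tool(deltas="0 -0.025 0 0.02;0 0 0 0.025;0 0 0 0.025;0 0 0 0.02;0 0 0 0.02")

```text
t: 7.63
eef_pos: [606.5, -114.7, 126.6]
tcp_rot: [3.14, 0.001, 2.095]
ft_force: [0.6, -0.8, 1.4]
opening: 0.626
grip_force: 0.9
```

drive_tool(deltas="0 0 0 0.02;0 0 0 0.02;0 0 0 0.02")

```text
t: 7.88
eef_pos: [606.5, -114.7, 126.3]
tcp_rot: [3.141, 0.001, 2.283]
ft_force: [1.4, -1.0, 0.5]
opening: 0.628
grip_force: 0.7
```

drive_tool(deltas="0 0 0 0.02;0 0 0 0.02;0 0 0 0.02")

```text
t: 8.13
eef_pos: [606.5, -114.7, 126.3]
tcp_rot: [3.141, 0.001, 2.472]
ft_force: [0.6, -1.7, 0.6]
opening: 0.626
grip_force: 2.0
```

```bash
cat > chk.py <<'E'
from h import *
s=env.state();print(s["ft_force"],s["moment"],s["tcp_rot"][2],s["eef_pos"])
par=env.camera_params("wrist")
p,d=env.read_camera("wrist"); P=cloud(p,d,par,wristT(s,par))
D=P-np.array([606,-114.5,0]); rr=np.hypot(D[...,0],D[...,1]); far=(np.cos(s["tcp_rot"][2])*D[...,0]+np.sin(s["tcp_rot"][2])*D[...,1])>5
q=P[(rr>31)&(rr<48)&far&(P[...,2]>70)&(P[...,2]<125)]
h,b=np.histogram(q[:,2],np.arange(80,126,2)); print(dict(zip(b[:-1],h)))
E
python3 chk.py
```

```text
[ 0.57157502 -1.6727884   0.63308236] [-0.39430737 -0.38257386 -0.19651698] 2.4716455419341927 [ 606.51535281 -114.70898013  126.34433524]
{np.int64(80): np.int64(0), np.int64(82): np.int64(0), np.int64(84): np.int64(0), np.int64(86): np.int64(0), np.int64(88): np.int64(0), np.int64(90): np.int64(0), np.int64(92): np.int64(0), np.int64(94): np.int64(0), np.int64(96): np.int64(0), np.int64(98): np.int64(0), np.int64(100): np.int64(1843), np.int64(102): np.int64(3738), np.int64(104): np.int64(96), np.int64(106): np.int64(67), np.int64(108): np.int64(98), np.int64(110): np.int64(745), np.int64(112): np.int64(1164), np.int64(114): np.int64(49), np.int64(116): np.int64(38), np.int64(118): np.int64(46), np.int64(120): np.int64(61), np.int64(122): np.int64(62)}
```

The face dropped to about 102 mm, so the small pulley is lined up. Press.

drive_tool(deltas="0 0 -0.03 -0.015;0 0 -0.03 0;0 0 -0.03 0;0 0 -0.03 0;0 0 0 0")

```text
t: 8.6
eef_pos: [606.2, -114.6, 114.4]
tcp_rot: [3.141, 0.001, 2.422]
ft_force: [-0.8, 0.1, 3.6]
opening: 0.632
grip_force: 2.0
```

drive_tool(deltas="0 0 -0.03 0;0 0 -0.03 0;0 0 -0.03 0;0 0 -0.01 0;0 0 0 0")

```text
t: 9.02
eef_pos: [606.3, -114.7, 104.9]
tcp_rot: [3.141, 0.001, 2.422]
ft_force: [-1.6, 0.1, 10.6]
opening: 0.632
grip_force: 4.6
```

drive_tool(deltas="0 0 -0.015 0;0 0 0 0")

```text
t: 9.18
eef_pos: [606.3, -114.7, 103.5]
tcp_rot: [3.141, 0.001, 2.422]
ft_force: [-2.1, -0.2, 10.7]
opening: 0.632
grip_force: 5.1
```

drive_tool(deltas="0 0 -0.015 0;0 0 0 0")

```text
t: 9.35
eef_pos: [606.3, -114.7, 103.2]
tcp_rot: [3.141, 0.002, 2.422]
ft_force: [-6.1, 1.6, 22.8]
opening: 0.631
grip_force: 11.5
```

Both pulleys are at their hard stops. I'll lift and go to the keeper knob.

drive_tool(deltas="0 0 0.2 0;0 0 0.3 0;0 0 0.15 0;-0.1 0.09 0 0.035;-0.12 0.1 0 0.035;-0.12 0.1 0 0.035;-0.12 0.1 0 0.035;-0.12 0.1 0 0.035;-0.1 0.1 0 0.035;-0.11 0.1 0 0.035")

```text
t: 10.18
eef_pos: [526.4, -45.2, 165.9]
tcp_rot: [3.141, -0.0, -3.086]
ft_force: [0.5, -0.4, -0.3]
opening: 0.631
grip_force: 0.0
```

drive_tool(deltas="0 0 0 0.022;0 0 0 0;0 0 0 0")

```text
t: 10.43
eef_pos: [527.2, -45.7, 166.0]
tcp_rot: [3.142, 0.0, -3.025]
ft_force: [0.9, -0.3, -0.4]
opening: 0.629
grip_force: 0.0
```

```bash
python3 - <<'E'
from h import *
s=env.state();print(s["eef_pos"],s["tcp_rot"])
par=env.camera_params("wrist"); p,d=env.read_camera("wrist"); cv2.imwrite("pics/w4.png",p[:,:,::-1])
P=cloud(p,d,par,wristT(s,par))
Pt=cloud(*env.read_camera("top"),env.camera_params("top")); Ps=cloud(*env.read_camera("scene"),env.camera_params("scene"))
for nm,c,R in(("big",(587,43.6),55),("small",(606.3,-114.7),47)):
    for k,Q in(("top",Pt),("scene",Ps),("wrist",P)):
        rr=np.hypot(Q[...,0]-c[0],Q[...,1]-c[1])
        for l,a,b in(("face",31,R),("hub",16,26)):
            q=Q[(rr>a)&(rr<b)&(Q[...,2]>70)&(Q[...,2]<130)][:,2]; print(nm,k,l,len(q),np.percentile(q,[10,30,50,70,90]).round(1) if len(q)>20 else "")
E
```

```text
[527.15299363 -45.68848425 166.03263482] [ 3.14157519e+00  2.61849555e-04 -3.02515137e+00]
big top face 474 [81.5 84.1 85.9 88.2 95.4]
big top hub 133 [ 91.9  95.   96.4  97.9 100. ]
big scene face 964 [83.4 84.9 86.1 87.5 94.8]
big scene hub 218 [86.4 94.9 96.6 97.5 99. ]
big wrist face 3155 [84.9 85.4 85.8 86.2 94.1]
big wrist hub 1 
small top face 214 [81.7 83.8 85.4 88.4 95.3]
small top hub 77 [ 83.   93.9  96.3  97.2 100.1]
small scene face 706 [83.7 85.1 86.1 87.7 95.5]
small scene hub 232 [89.9 95.6 96.9 97.8 99.4]
small wrist face 1669 [84.9 85.4 85.9 94.5 95.7]
small wrist hub 44 [97.  97.5 97.6 97.9 98.3]
```

View pics/w4.png

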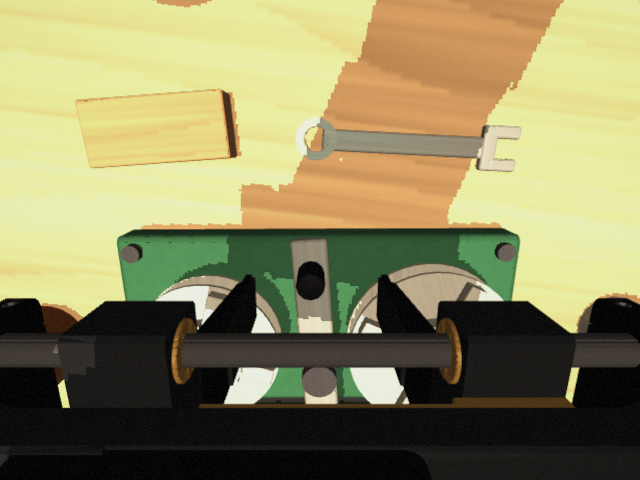

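The knob at (311,280) lies between the fingers, and both pulley faces read 86 mm (home). I'll lower, close loosely round the knob, and swing it clockwise.

drive_tool(deltas="0 0 -0.15 0;0 0 -0.15 0;0 0 0 0")

```text
t: 10.83
eef_pos: [526.2, -45.8, 133.9]
tcp_rot: [3.14, -0.003, -3.025]
ft_force: [-1.0, 0.6, -0.6]
opening: 0.632
grip_force: 0.0
```

drive_tool(deltas="0 0 0 0;0 0 0 0;0 0 0 0;0 0 0 0", gripper=0.7)

```text
t: 11.17
eef_pos: [527.3, -45.8, 136.7]
tcp_rot: [-3.141, 0.001, -3.024]
ft_force: [-0.2, -0.1, -0.4]
opening: 0.407
grip_force: 0.0
```

drive_tool(deltas="-0.005 0.07 0 -0.032;0.002 0.07 0 -0.032;0.009 0.069 0 -0.032;0.016 0.068 0 -0.032;0.023 0.066 0 -0.032;0 0 0 0")

```text
t: 11.67
eef_pos: [531.7, -10.8, 136.5]
tcp_rot: [3.141, 0.001, 2.753]
ft_force: [0.3, 0.1, -0.0]
opening: 0.297
grip_force: 0.0
```

drive_tool(deltas="0.029 0.064 0 -0.032;0.035 0.06 0 -0.032;0.041 0.057 0 -0.032;0.047 0.052 0 -0.032;0.052 0.047 0 -0.032;0 0 0 0")

```text
t: 12.17
eef_pos: [552.5, 16.8, 136.2]
tcp_rot: [3.141, 0.0, 2.254]
ft_force: [-0.2, -0.1, -0.7]
opening: 0.299
grip_force: 0.0
```

drive_tool(deltas="0.056 0.042 0 -0.032;0.06 0.036 0 -0.032;0.063 0.03 0 -0.032;0.066 0.024 0 -0.032;0.068 0.017 0 -0.032;0.069 0.01 0 -0.032;0 0 0 0")

```text
t: 12.75
eef_pos: [590.8, 32.2, 136.1]
tcp_rot: [3.141, 0.0, 1.653]
ft_force: [0.2, -0.1, -0.3]
opening: 0.299
grip_force: 0.0
```

drive_tool(deltas="0.05 0.003 0 -0.02;0.015 0 0 -0.01;0 0 0 0;0 0 0 0")

```text
t: 13.08
eef_pos: [596.4, 32.4, 136.1]
tcp_rot: [3.141, 0.0, 1.563]
ft_force: [0.3, 1.1, 0.7]
opening: 0.3
grip_force: 0.0
```

```bash
python3 - <<'E'
from h import *
s=env.state();print(s["ft_force"],s["tcp_rot"])
p,d=env.read_camera("top"); c=p[140:270,260:440]; cv2.imwrite("pics/c2.png",cv2.resize(c,None,fx=4.4,fy=4.4,interpolation=cv2.INTER_CUBIC)[:,:,::-1])
p,d=env.read_camera("scene"); c=p[210:370,230:430]; cv2.imwrite("pics/c3.png",cv2.resize(c,None,fx=3.7,fy=3.7,interpolation=cv2.INTER_CUBIC)[:,:,::-1])
E
```

```text
[0.34148552 1.13086122 0.71138039] [3.14110283e+00 1.10494153e-04 1.56308414e+00]
```

View pics/c3.png

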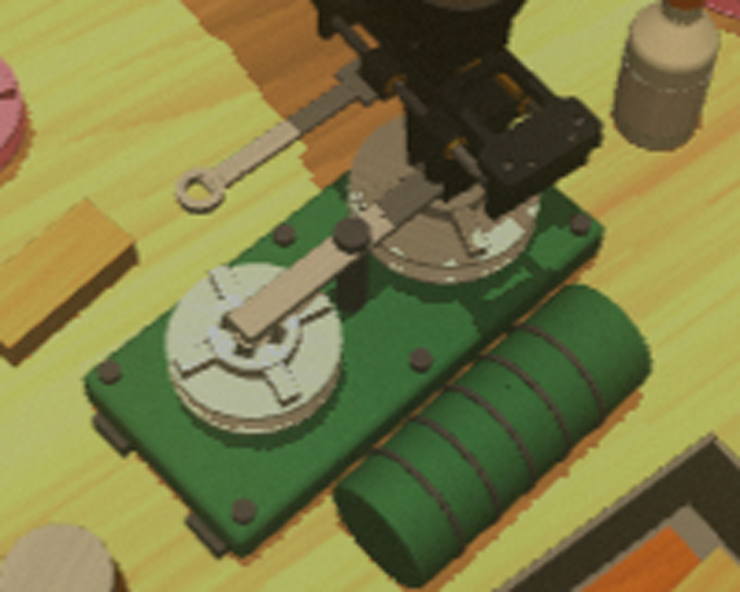

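The bar lies over both hubs, with its end at (245,322) over the small hub. I'll lift clear and measure the angle.

drive_tool(deltas="0 0 0.2 0;0 0 0.3 0;0 0 0.3 0;0 0 0.3 0;-0.3 -0.1 0.2 0;-0.3 -0.1 0 0;-0.3 -0.1 0 0;0 0 0 0;0 0 0 0")

```text
t: 13.93
eef_pos: [505.7, 2.4, 266.8]
tcp_rot: [3.14, 0.0, 1.559]
ft_force: [0.8, -0.2, 1.0]
opening: 0.302
grip_force: 0.0
```

```bash
python3 - <<'E'
from h import *
s=env.state();print(s["eef_pos"],s["ft_force"])
par=env.camera_params("wrist"); p,d=env.read_camera("wrist"); P=cloud(p,d,par,wristT(s,par))
p2,d2=env.read_camera("scene");Q=cloud(p2,d2,env.camera_params("scene"))
for X in(P,Q):
    rr=np.hypot(X[...,0]-596.7,X[...,1]+35.5); q=X[(rr<95)&(X[...,2]>105.5)&(X[...,2]<115)][:,:2]
    c=q.mean(0); w,V=np.linalg.eigh(np.cov(q.T)); v=V[:,1]; v=v*np.sign(v[1]); print(len(q),c,"bar axis from drive y:",np.arctan2(-v[0],v[1])-0.121,np.sqrt(w))
    k=X[(rr<95)&(X[...,2]>126)&(X[...,2]<140)]; print("knob",len(k),k.mean(0))
o=cv2.resize(p,(640,480)); cv2.imwrite("pics/w5.png",o[:,:,::-1])
E
```

```text
[505.65541116   2.35001862 266.75764101] [ 0.7657788 -0.1920093  1.0144228]
2602 [ 5.91686968e+02 -4.63418892e-01] bar axis from drive y: -0.01392856910424535 [ 6.62253027 33.47192003]
knob 351 [588.4805232   34.29103426 132.86408388]
605 [603.26022919 -45.30009559] bar axis from drive y: -0.02941471894348946 [ 6.57293081 51.20121891]
knob 43 [594.68355875  33.60772859 131.86481652]
```

View pics/w5.png

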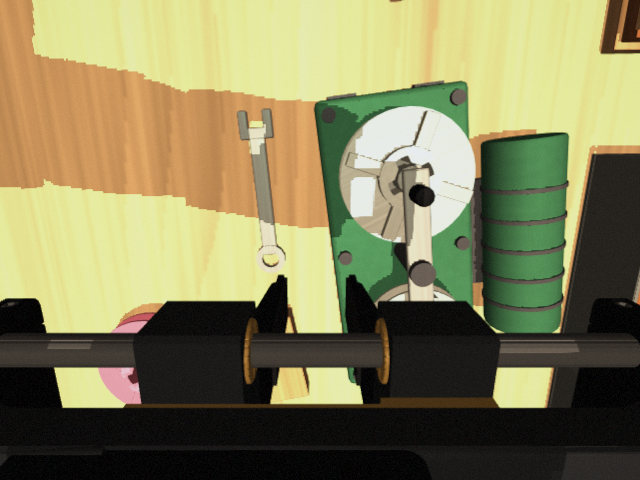

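The bar is within about 0.03 rad of the shaft line, its knob at (421,196) over the big pulley, and both hubs are down. The wrench and the other bystanders are undisturbed.

```bash
python3 -c "
from cell import env
print(env.job_done())"
```

```text
the job is handed in; nothing more can be done
None
```

Both pulleys are down at their home stops, the keeper bar lies over both hubs to within about 0.03 rad, nothing else on the bench was moved, and the job was handed in at about 14 s.

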